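# Open a brush cup of unknown thread hand and work its brush

### The job

Open the brush cup: its blue cap has a quarter-turn thread that may be left- or right-handed and nothing shows which, so try it both ways without wrenching it, and when it comes free move the brush up and down twice inside the cup in long strokes (up until the bristles almost come out, down until the cap is almost back on the rim). Then lift the cap with its brush right out and finish while still holding it in the gripper, upright and still, above the cup and clear of it. Leave everything else on the table where it is.

Things in the scene. Friction and masses are not known exactly. Their poses are not given: they have to be found in the camera images.
- cup: frosted whitish polypropylene cup, outer diameter 82 mm, 100 mm tall, bore 76 mm, bolted to the table by a round dark steel foot of 112 mm diameter (it cannot move or turn). Origin: centre of its underside on the table; z up, rim at z = 100 mm. Just inside the mouth it has a keeper flange (opening 54 mm, top 1 mm below the rim) with gaps for the cap's lugs.
- brush_cap: blue plastic cap, 90 g: disc of 88 mm diameter, 6 mm thick, with a wing (bar grip) on it 52 mm long along the cap's x, 16 mm thick along y, from 6 to 36 mm above the origin. Origin: centre of the disc's underside, level with the cup's rim when closed; z up. Below: a 47 mm plug with two hidden lugs, and the brush. About 1.5 mm of sideways play. Raised 17 mm, the lugs clear the flange.
- cup_rim (a point): centre of the mouth. Thread: from closed the cap turns freely about 0.9 rad (0.8 to 1.05), clockwise or counterclockwise (differs by run), to a hard stop; within 0.15 rad before it, it lifts straight up. The other way a hard stop comes after 0.1 to 0.35 rad. Elsewhere the lugs hold it down (2 mm play). Over 0.15 rad past a stop is wrenching; 1 Nm is ample.
- wing (a point): point on the cap's axis at the height to grip the wing, 28 mm above the cap's origin (22 mm above the disc); the TCP fits here, tool down, closing along the cap's y
- brush_tip (a point): lower end of the brush on the cap's axis, 88 mm below the cap's origin; bristle head 42 mm long, 29 mm in diameter. Closed, it is 12 mm above the table inside the cup; it leaves the mouth when the cap is raised 88 mm. A full stroke raises the cap at least 48 mm with the tip still inside, then lowers it to at most 30 mm.
- mat: grey silicone parts mat, 200 x 200 x 4 mm, fixed; origin centre of underside
- bush: small brass bush on the mat, 28 mm diameter, 18 mm high, loose; leave alone
- collar: steel collar on the mat, 36 mm diameter, 12 mm high, loose; leave alone
- jar: small closed jar on the mat, 52 mm diameter, 60 mm high, loose; leave alone
- spare_cup: empty open frosted cup, 76 mm rim, 90 mm high, loose; leave alone
- screwdriver: screwdriver lying on the table, loose; leave alone
There are look-alikes about, which are no part of the job. Of the things shaped like the brush_cap, the blue one is meant.

How it is judged:
By the outcome, as a careful person would: the job done as asked, in the order asked, and still so for the second after the job is handed in, while the arm keeps its last pose, push and grip.
It also fails if it takes over 48 s, if anything falls off the work surface, if the arm or the gripper's body presses on something with over 40 N, if the wrist force passes 120 N, or if a joint passes its speed limit or range.

### The arm

A 6-joint arm with a two-finger parallel gripper is mounted at the origin on the work surface. World frame = base frame: x ahead of the robot, y to its left, z up, the work surface at z = 0. Lengths are in mm, angles in rad, forces in N, time in s.
With the tool pointing down it reaches from about 400 to 925 mm from the base axis. Payload 12.5 kg.
Tool frame: the origin (TCP) lies between the finger pads, 19 mm behind the fingertips; this is the grasp point; z points along the fingers, y is the line along which they close (so a half turn about z gives the same grasp; the last joint's range is limited). The gripper opens to 95 mm and grips with 3 to 60 N. Pads are 20 mm wide; open, the fingers measure 119 mm over their backs; the gripper's body (75 mm by 180 mm) begins 59 mm behind the grasp point.
Start: joints at [-1.324, 0.491, 1.559, -0, 1.092, -0.106], TCP at [215.977, -586.514, 233.461] pointing down, gripper open.
Joint ranges: [-3.1, 3.1], [-0.84, 2.19], [0.05, 2.79], [-1.13, 4.28], [0.06, 2.93], [-2.69, 2.69]. Speed limits (rad/s): [2.22, 2.22, 2.79, 3.14, 3.14, 3.14].

### API

Orientations are given as [roll, pitch, yaw] about the fixed x, y, z axes, in that order (R = Rz(yaw) Ry(pitch) Rx(roll)).
In Python, from cell import env gives the robot as it stands.
- The arm moves only by the tool arm_command, never from a script. Its argument "targets" is a list of rows, each a list of 5 numbers: the shift along the tool's x, y, z in mm, then the turn about the tool's z in degrees, then the opening, from 0 (shut) to 1 (fully open). In form: [[tx, ty, tz, roll, fingers], ...]. A call has 1 to 5 rows; each row is the pose to reach, as a shift and turn from the pose commanded when the call began, along the tool's axes at that moment; what a row does not reach only later rows make up. A row lasts 1/10 s, in which the tool goes at most 50 mm and 8.59 degrees, less where a joint would pass 70% of its speed; a pose out of reach is approached as far as the arm can. A call with a gripper value outside its range is refused whole. The fingers move at their own pace and stop on an object; the grip force is fixed at half the most. Time passes only in rows, so rows that repeat a pose let the fingers close. It gives the time, the measured TCP pose, the force, the opening and the grip force at its end, in the units of the state.
- env.state(): the state, without advancing time (a new reading comes with each control period).
- env.read_camera(name): name is "side" or "top"; returns a dict with "frame" (480x640x3 uint8, red, green, blue), "vertical_fov" (degrees; the focal length in pixels is half the picture's height over the tangent of half this angle, whatever the lens; pixels are square), "cx", "cy" (the principal point, pixels), "k1" (the pictures are not rectified: a ray, as slopes to the right and down, at radius r is drawn at 1 + k1 r^2 times it, then the intrinsics apply), "world_from_camera" (4x4, takes a point from camera to world coordinates). Camera axes: x right, y down, z forward; pixel columns grow to the right and rows downward; lengths in mm; the calibration is good to about 2 mm. A picture is of the moment at which its call begins. There is no depth.
- env.job_done(): hands the job in; it is judged then, once.
The state is a dict: "t": time; "joints": joint angles; "qvel": joint speeds; "tau": joint torques, N m; "eef_pos": TCP position; "tcp_rot": TCP orientation; "ft_force": force on the tool from outside, world axes, zero at the start; "moment": the same for the moment, N m; "opening": opening from 0.0 (shut) to 1.0 (fully open); "grip_force": force on a finger pad.
Only numpy, scipy, OpenCV 4.12 (cv2) and the standard library are available. Lean on these libraries where they do the work, as an engineer would, in place of code of your own. Each camera call takes 0.05 s, during which the arm holds its last target. There are 200 camera calls.

## Working session

There is one attempt and no reset: what is moved stays moved. The work goes in short steps, Python scripts to look and compute and a tool call to move; the robot and the scene stay as the last step left them, time stands still between calls to the robot, and variables do not carry over. Pictures are saved under pics/ and viewed, at most 10 in all, crops included, and the job is handed in when it is done.

Besides the shell and the picture viewer there is one more tool, called after ">>>" in YAML: its name, and indented under it one key for each argument. arm_command: Moves the arm, as the interface text tells. Its arguments: {"type":"object","properties":{"targets":{"type":"array","items":{"type":"array","items":{"type":"number"}}}},"required":["targets"]}

```bash
mkdir -p pics; ls; cat > h.py <<'E'
import numpy as np, cv2
from cell import env
def cam(n):
    c=env.read_camera(n); return c
def ray(c,u,v):
    f=240/np.tan(np.radians(c["vertical_fov"])/2)
    K=np.array([[f,0,c["cx"]],[0,f,c["cy"]],[0,0,1]])
    x=np.array([(u-c["cx"])/f,(v-c["cy"])/f]); s=x.copy()
    for _ in range(30): s=x/(1+c["k1"]*(s@s))
    T=np.array(c["world_from_camera"]); d=T[:3,:3]@[s[0],s[1],1]
    return T[:3,3],d/np.linalg.norm(d)
def onz(c,u,v,z):
    o,d=ray(c,u,v); return o+d*(z-o[2])/d[2]
def proj(c,P):
    f=240/np.tan(np.radians(c["vertical_fov"])/2)
    T=np.array(c["world_from_camera"]); p=T[:3,:3].T@(np.array(P)-T[:3,3]); s=p[:2]/p[2]; s=s*(1+c["k1"]*(s@s))
    return f*s+[c["cx"],c["cy"]]
def save(c,n): cv2.imwrite("pics/"+n,c["frame"][:,:,::-1])
E
python3 - <<'E'
from h import *
for n in("top","side"):
    c=cam(n); save(c,n+"0.png"); print(n,c["vertical_fov"],c["cx"],c["cy"],c["k1"],np.round(c["world_from_camera"],3).tolist())
print(env.state())
E
```

```text
pics
top 49.960057728471035 312.1163478705527 230.67832201032908 -0.07352560352965244 [[-0.092, -0.968, 0.234, 242.92], [-0.996, 0.088, -0.027, 4.314], [0.006, -0.236, -0.972, 1062.442], [0.0, 0.0, 0.0, 1.0]]
side 52.96037405612126 321.2336505347829 237.3556984063443 -0.014114509846496356 [[-0.79, -0.297, 0.536, -40.16], [-0.613, 0.366, -0.701, 627.549], [0.012, -0.882, -0.471, 542.582], [0.0, 0.0, 0.0, 1.0]]
{'t': 0.1, 'joints': array([-1.32357303e+00,  4.91489674e-01,  1.55936401e+00, -3.23224079e-05,
        1.09167872e+00, -1.05587477e-01]), 'qvel': array([-0.00056164, -0.00244153, -0.00054586,  0.00093781,  0.00019629,
        0.00098387]), 'tau': array([ 2.57364896e-03, -6.13621330e+01, -2.58606255e+01,  6.93639927e-02,
        4.70075500e-02, -4.77661013e-05]), 'eef_pos': array([ 215.93797729, -586.31949352,  232.93457697]), 'tcp_rot': array([-3.14065512e+00, -7.05322207e-05,  3.52825654e-01]), 'ft_force': array([ 0.27988954, -0.23354096, -0.28962943]), 'moment': array([-0.03584766,  0.00435662,  0.08098736]), 'grip_force': 0.0, 'opening': 1.003177452314686}
```

View pics/top0.png

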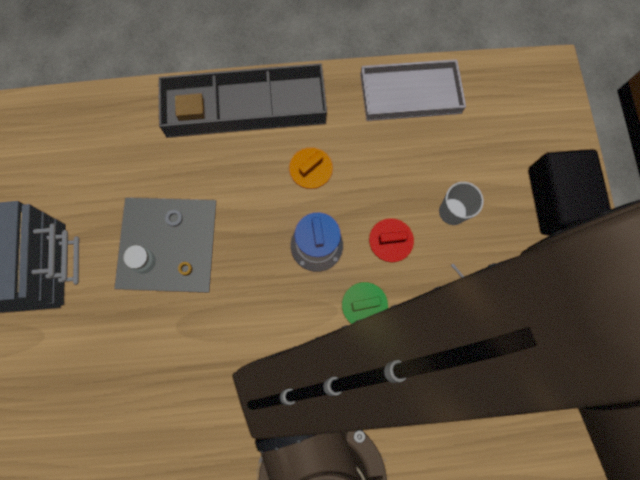

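View pics/side0.png

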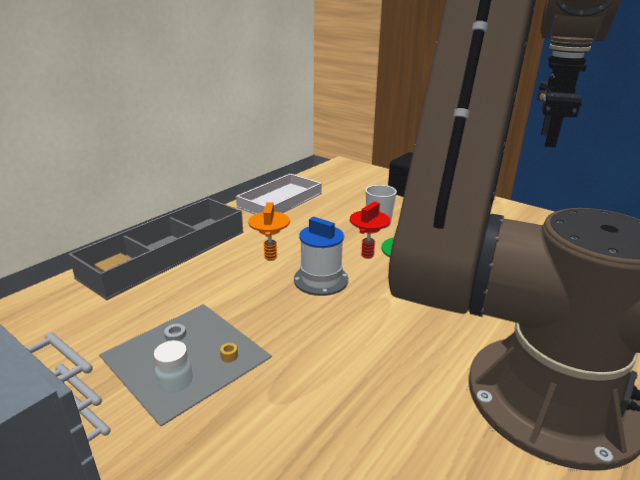

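The top view shows caps at: blue on the cup (318,235), orange (311,168), red (391,240) and green (365,304). All four have the same shape. The blue one is meant and it is the only one on a footed cup. The spare cup at (464,200) could be taken for the cup.

```bash
cat > m.py <<'E'
from h import *
def hsv(c): return cv2.cvtColor(c["frame"],cv2.COLOR_RGB2HSV)
def big(m):
    n,l,s,ce=cv2.connectedComponentsWithStats(m.astype(np.uint8)); i=1+np.argmax(s[1:,4]); return l==i
def blue(c,box):
    h=hsv(c); m=(h[...,0]>100)&(h[...,0]<125)&(h[...,1]>140)&(h[...,2]>60)
    k=np.zeros_like(m); x0,y0,x1,y1=box; k[y0:y1,x0:x1]=1; return big(m&k)
E
python3 - <<'E'
from m import *
t=cam("top"); s=cam("side")
m=blue(t,(270,190,360,290)); ms=blue(s,(280,200,370,270))
pts=np.argwhere(m)[:,::-1]
print("top blue",pts.min(0),pts.max(0),len(pts))
# disc outline on z=106 via hull
h=cv2.convexHull(pts.astype(np.int32))[:,0]
w=np.array([onz(t,u,v,106)[:2] for u,v in h],np.float32); print("disc106 circ",cv2.minEnclosingCircle(w), cv2.fitEllipse(w))
ps=np.argwhere(ms)[:,::-1]; h2=cv2.convexHull(ps.astype(np.int32))[:,0]
print("side",ps.min(0),ps.max(0))
V=hsv(t)[...,2]; print(np.percentile(V[m],[5,20,40,60,80,95]))
a=cv2.resize(t["frame"][195:285,270:370],None,fx=4,fy=4,interpolation=cv2.INTER_CUBIC)
b=cv2.resize(s["frame"][205:295,280:380],None,fx=4,fy=4,interpolation=cv2.INTER_CUBIC)
cv2.imwrite("pics/crop.png",np.hstack([a,b])[:,:,::-1])
E
```

```text
top blue [302 214] [339 249] 738
disc106 circ ((470.3197326660156, -37.14834213256836), 40.85234832763672) ((475.2104187011719, -42.29651641845703), (51.5876350402832, 84.65309143066406), 128.8524932861328)
side [300 217] [343 246]
[137. 147. 150. 152. 153. 155.]
```

View pics/crop.png

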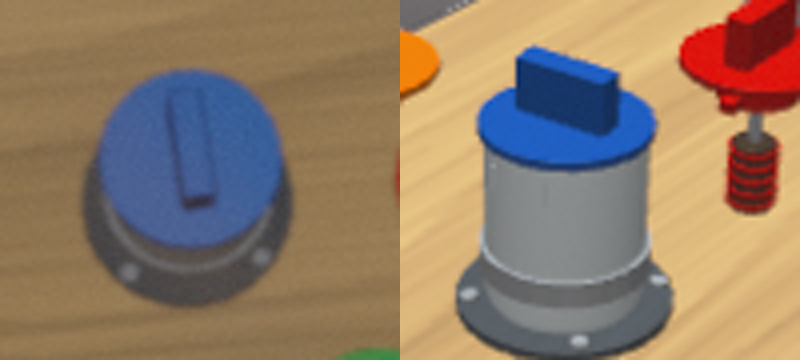

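The crop confirms the choice: the blue cap sits on the footed cup. Its wing in the top view runs from about (316,217) to (319.5,243.5). In the side view the wing's top edge runs from about (311,218) to (333,224). I'll use a looser mask for the disc and cast the wing's top corners onto z=136.

```bash
python3 - <<'E'
from m import *
t=cam("top"); s=cam("side")
h=hsv(t); m=(h[...,0]>100)&(h[...,0]<125)&(h[...,1]>110)&(h[...,2]>50); k=np.zeros_like(m); k[190:290,270:360]=1; m=big(m&k)
p=np.argwhere(m)[:,::-1]; hu=cv2.convexHull(p.astype(np.int32))[:,0]
w=np.array([onz(t,u,v,106)[:2] for u,v in hu],np.float32); print("top disc",p.min(0),p.max(0),cv2.minEnclosingCircle(w),cv2.fitEllipse(w))
h=hsv(s); ms=(h[...,0]>100)&(h[...,0]<125)&(h[...,1]>110)&(h[...,2]>50); k=np.zeros_like(m); k[205:260,290:360]=1; ms=big(ms&k)
p=np.argwhere(ms)[:,::-1]; lo=p[p[:,1]>228]; r=[]
hu=cv2.convexHull(lo.astype(np.int32))[:,0]; hu=hu[hu[:,1]>235]
print("side",p.min(0),p.max(0))
w=np.array([onz(s,u,v,100)[:2] for u,v in hu])
# circle LSQ on the lower rim, r=44
from scipy.optimize import least_squares
print("side ctr",least_squares(lambda c:np.hypot(*(w-c).T)-44,[470,-40]).x)
T=lambda c,l,o:np.array([onz(c,o[0]+x/4,o[1]+y/4,136)[:2] for x,y in l])
a=T(t,[(168,90),(202,87),(212,192),(183,197)],(270,195)); b=T(s,[(130,48),(116,57),(204,80),(218,71)],(280,205))
for q in(a,b):
    print(q.round(1).tolist(),q.mean(0)); c,sz,an=cv2.minAreaRect(q.astype(np.float32)); print(c,sz,an)
    d=(q[2]+q[3]-q[0]-q[1]) ; print("ang",np.degrees(np.arctan2(d[1],d[0])))
E
```

```text
top disc [295 213] [339 255] ((465.0146789550781, -31.89244842529297), 43.11159896850586) ((465.4713134765625, -31.64189338684082), (84.39031219482422, 84.90867614746094), 143.94444274902344)
side [300 217] [343 247]
side ctr [467.82159157 -35.15009303]
[[491.3, -23.7], [491.3, -39.6], [441.1, -39.4], [440.0, -25.9]] [465.94989506 -32.11150544]
(465.6689147949219, -31.63233184814453) (51.34374237060547, 15.904590606689453) 0.046504031866788864
ang -178.87184882686594
[[487.6, -33.3], [486.6, -21.2], [438.9, -28.2], [439.4, -40.1]] [463.1358697  -30.70266294]
(463.0170593261719, -30.65142822265625) (49.32106399536133, 12.09161376953125) 8.000139236450195
ang -171.84068274751365
```

>>> arm_command:
  targets:
    - [426, -434, 0, 0, 0.5]
    - [426, -434, 0, 0, 0.5]
    - [426, -434, 0, 0, 0.5]
    - [426, -434, 0, 0, 0.5]
    - [426, -434, 0, 0, 0.5]

```text
t: 0.8
eef_pos: [319.0, -356.8, 233.5]
tcp_rot: [3.141, -0.0, 0.352]
ft_force: [0.8, -0.8, 0.2]
opening: 0.639
grip_force: 0.0
```

>>> arm_command:
  targets:
    - [250, -254, 0, 0, 0.5]
    - [250, -254, 0, 0, 0.5]
    - [250, -254, 0, 0, 0.5]
    - [250, -254, 0, 0, 0.5]
    - [250, -254, 0, 0, 0.5]

```text
t: 1.3
eef_pos: [422.1, -128.9, 233.7]
tcp_rot: [3.141, -0.0, 0.352]
ft_force: [2.3, 0.2, -0.7]
opening: 0.5
grip_force: 0.0
```

>>> arm_command:
  targets:
    - [74, -76, 40, 17, 0.5]
    - [74, -76, 40, 17, 0.5]
    - [74, -76, 40, 17, 0.5]
    - [74, -76, 40, 17, 0.5]
    - [74, -76, 40, 17, 0.5]

```text
t: 1.8
eef_pos: [464.8, -33.7, 193.4]
tcp_rot: [3.142, 0.0, 0.058]
ft_force: [-0.4, 0.2, 0.3]
opening: 0.503
grip_force: 0.0
```

```bash
python3 - <<'E'
from m import *
s=cam("side"); t=cam("top"); st=env.state(); print(st["t"],st["eef_pos"],st["tcp_rot"],st["joints"])
a=cv2.resize(s["frame"][150:270,260:390],None,fx=5,fy=5,interpolation=cv2.INTER_CUBIC)
cv2.imwrite("pics/c2.png",a[:,:,::-1])
E
```

```text
1.9 [464.78910878 -34.57122842 193.77431425] [ 3.14124866e+00 -5.00577708e-04  5.61176619e-02] [-2.16005376e-01  3.19844763e-01  1.98347481e+00 -2.64826004e-04
  8.37698483e-01  1.29885053e+00]
```

View pics/c2.png

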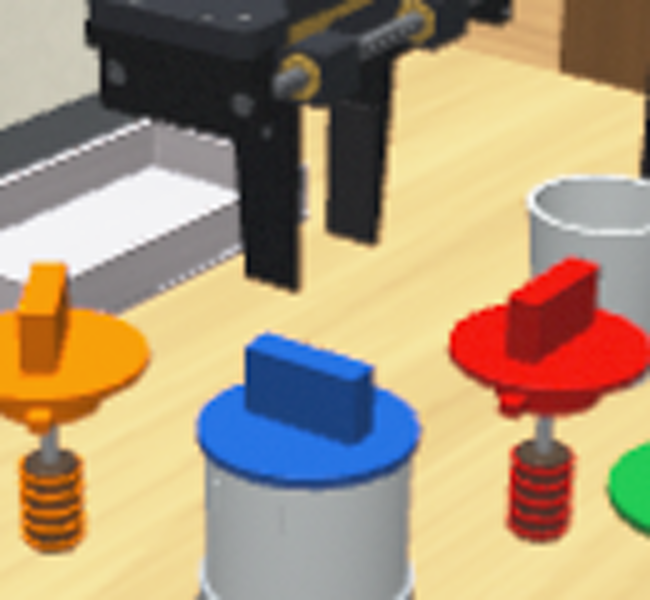

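The gripper is above the blue cap. The fingertips are centred at crop (313,263) and the wing top at (310,352), which is (322,220.4) in the full picture. I'll compare the two.

```bash
python3 - <<'E'
from m import *
s=cam("side"); T=lambda x,y,z:onz(s,260+x/5,150+y/5,z)[:2].round(1)
q=np.array([T(268,334,136),T(246,350,136),T(352,384,136),T(374,368,136)]); print(q.tolist(),q.mean(0)); 
for i,j in((0,3),(1,2)): d=q[i]-q[j]; print(np.degrees(np.arctan2(d[1],d[0])),np.hypot(*d))
# wing bottom front edge on z=106
b=[T(246,398,106),T(352,443,106)]; print(b, np.degrees(np.arctan2(*(b[0]-b[1])[::-1])))
print("tips",T(272,285,174.8),T(355,242,174.8), "expect",proj(s,[464.8,-34.6,174.8])-[260,150])
E
```

```text
[[486.5, -35.4], [484.2, -18.9], [435.3, -21.5], [436.8, -37.5]] [460.7   -28.325]
2.4195092166563383 49.744346412431625
3.0435354777868353 48.96907187194789
[array([495.6, -33. ]), array([440.3, -29.3])] -3.827828021619361
tips [461.1  -5.5] [461.1 -56.6] expect [62.45577753 51.51659376]
```

The wing is at about (465,-32) and 2.5° in both views, and the tool is within 3 mm of that. Descending.

>>> arm_command:
  targets:
    - [0, -2, 30, 0, 0.5]
    - [0, -2, 55, 0, 0.5]
    - [0, -2, 65, 0, 0.5]
    - [0, -2, 65, 0, 0.5]

```text
t: 2.35
eef_pos: [464.3, -32.5, 127.9]
tcp_rot: [-3.141, 0.002, 0.055]
ft_force: [-1.3, -0.1, 0.8]
opening: 0.495
grip_force: 0.0
```

```bash
python3 - <<'E'
from m import *
s=cam("side"); t=cam("top"); st=env.state(); print({k:np.round(v,3) for k,v in st.items()})
a=cv2.resize(s["frame"][170:270,270:380],None,fx=5,fy=5,interpolation=cv2.INTER_CUBIC)
cv2.imwrite("pics/c3.png",a[:,:,::-1])
E
```

```text
{'t': np.float64(2.45), 'joints': array([-0.211,  0.423,  2.051, -0.   ,  0.666,  1.304]), 'qvel': array([ 0.006, -0.012, -0.003,  0.002, -0.002,  0.003]), 'tau': array([-1.3500e-01, -4.6225e+01, -1.6129e+01,  3.2000e-02, -1.1200e-01,
       -6.0000e-03]), 'eef_pos': array([465.119, -32.393, 129.188]), 'tcp_rot': array([ 3.141e+00, -1.000e-03,  5.500e-02]), 'ft_force': array([0.141, 0.819, 0.069]), 'moment': array([ 0.052, -0.014,  0.023]), 'grip_force': np.float64(0.0), 'opening': np.float64(0.501)}
```

View pics/c3.png

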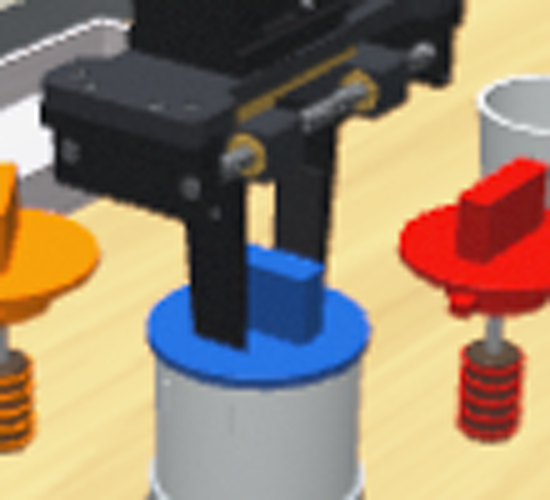

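Both fingers straddle the wing; the near one is at crop (218,343), just above the disc. Closing.

>>> arm_command:
  targets:
    - [0, 0, 0, 0, 0]
    - [0, 0, 0, 0, 0]
    - [0, 0, 0, 0, 0]
    - [0, 0, 0, 0, 0]
    - [0, 0, 0, 0, 0]

```text
t: 2.95
eef_pos: [464.8, -31.9, 128.6]
tcp_rot: [3.141, -0.0, 0.056]
ft_force: [-0.2, 0.2, 3.4]
opening: 0.165
grip_force: 30.0
```

>>> arm_command:
  targets:
    - [0, 0, 0, 0, 0]
    - [0, 0, 0, 0, 0]
    - [0, 0, 0, 0, 0]

```text
t: 3.25
eef_pos: [464.8, -31.9, 128.6]
tcp_rot: [3.141, -0.0, 0.056]
ft_force: [-1.3, 0.4, 6.4]
opening: 0.166
grip_force: 30.0
```

```bash
cat > st.py <<'E'
from h import *
st=env.state(); print({k:np.round(v,3).tolist() for k,v in st.items() if k not in("tau","qvel")})
E
python3 st.py
```

```text
{'t': 3.25, 'joints': [-0.21, 0.424, 2.052, -0.0, 0.665, 1.304], 'eef_pos': [464.829, -31.904, 128.624], 'tcp_rot': [3.141, -0.0, 0.056], 'ft_force': [-1.277, 0.438, 6.428], 'moment': [0.056, 0.217, -0.053], 'grip_force': 30.0, 'opening': 0.166}
```

>>> arm_command:
  targets:
    - [0, 0, 0, 2, 0]
    - [0, 0, 0, 4, 0]
    - [0, 0, 0, 4, 0]

```text
t: 3.55
eef_pos: [465.0, -32.0, 128.6]
tcp_rot: [3.141, -0.001, -0.014]
ft_force: [0.4, 0.1, 6.4]
opening: 0.167
grip_force: 30.0
```

```bash
python3 st.py
```

```text
{'t': 3.55, 'joints': [-0.21, 0.424, 2.052, -0.0, 0.665, 1.375], 'eef_pos': [464.98, -31.953, 128.617], 'tcp_rot': [3.141, -0.001, -0.014], 'ft_force': [0.353, 0.144, 6.396], 'moment': [0.015, 0.059, -0.084], 'grip_force': 30.005, 'opening': 0.167}
```

>>> arm_command:
  targets:
    - [0, 0, 0, 2, 0]
    - [0, 0, 0, 4, 0]
    - [0, 0, 0, 4, 0]

```text
t: 3.85
eef_pos: [465.0, -32.0, 128.6]
tcp_rot: [3.141, -0.001, -0.084]
ft_force: [-0.4, -0.9, 5.2]
opening: 0.168
grip_force: 30.0
```

```bash
python3 st.py
```

```text
{'t': 3.85, 'joints': [-0.21, 0.424, 2.052, -0.0, 0.665, 1.444], 'eef_pos': [465.0, -31.961, 128.61], 'tcp_rot': [3.141, -0.001, -0.084], 'ft_force': [-0.395, -0.878, 5.25], 'moment': [-0.013, 0.083, -0.086], 'grip_force': 30.003, 'opening': 0.168}
```

>>> arm_command:
  targets:
    - [0, 0, 0, 2, 0]
    - [0, 0, 0, 4, 0]
    - [0, 0, 0, 4, 0]

```text
t: 4.15
eef_pos: [465.0, -31.9, 128.6]
tcp_rot: [3.141, -0.001, -0.154]
ft_force: [0.5, -0.7, 4.6]
opening: 0.168
grip_force: 30.0
```

```bash
python3 st.py
```

```text
{'t': 4.15, 'joints': [-0.21, 0.424, 2.052, -0.0, 0.665, 1.514], 'eef_pos': [464.987, -31.949, 128.604], 'tcp_rot': [3.141, -0.001, -0.154], 'ft_force': [0.479, -0.719, 4.639], 'moment': [0.008, 0.076, -0.083], 'grip_force': 30.004, 'opening': 0.168}
```

>>> arm_command:
  targets:
    - [0, 0, 0, 2, 0]
    - [0, 0, 0, 4, 0]
    - [0, 0, 0, 4, 0]

```text
t: 4.45
eef_pos: [465.0, -32.0, 128.6]
tcp_rot: [3.142, -0.001, -0.224]
ft_force: [-0.8, -0.2, 4.9]
opening: 0.167
grip_force: 30.0
```

```bash
python3 st.py
```

```text
{'t': 4.45, 'joints': [-0.21, 0.424, 2.052, -0.0, 0.665, 1.584], 'eef_pos': [465.019, -31.953, 128.629], 'tcp_rot': [3.142, -0.001, -0.224], 'ft_force': [-0.844, -0.224, 4.95], 'moment': [-0.043, 0.115, -0.128], 'grip_force': 30.004, 'opening': 0.167}
```

>>> arm_command:
  targets:
    - [0, 0, 0, 1.5, 0]
    - [0, 0, 0, 3, 0]
    - [0, 0, 0, 3, 0]

```text
t: 4.75
eef_pos: [465.0, -32.0, 128.6]
tcp_rot: [3.142, -0.001, -0.276]
ft_force: [0.1, -0.8, 4.6]
opening: 0.167
grip_force: 30.0
```

```bash
python3 st.py
```

```text
{'t': 4.75, 'joints': [-0.21, 0.424, 2.052, -0.0, 0.665, 1.636], 'eef_pos': [464.993, -31.959, 128.608], 'tcp_rot': [3.142, -0.001, -0.276], 'ft_force': [0.118, -0.847, 4.591], 'moment': [0.043, 0.107, -0.073], 'grip_force': 30.002, 'opening': 0.167}
```

>>> arm_command:
  targets:
    - [0, 0, 0, 2, 0]
    - [0, 0, 0, 4, 0]
    - [0, 0, 0, 4, 0]

```text
t: 5.05
eef_pos: [465.0, -32.0, 128.6]
tcp_rot: [-3.142, -0.001, -0.346]
ft_force: [1.4, 0.1, 5.1]
opening: 0.168
grip_force: 30.0
```

```bash
python3 st.py
```

```text
{'t': 5.05, 'joints': [-0.21, 0.424, 2.052, -0.0, 0.665, 1.706], 'eef_pos': [465.015, -31.96, 128.597], 'tcp_rot': [-3.142, -0.001, -0.346], 'ft_force': [1.373, 0.092, 5.14], 'moment': [-0.013, 0.108, -0.107], 'grip_force': 30.005, 'opening': 0.168}
```

It has turned 0.40 rad freely, past the 0.35 limit for the wrong way, so the thread opens in this direction.

>>> arm_command:
  targets:
    - [0, 0, 0, 4, 0]
    - [0, 0, 0, 8, 0]
    - [0, 0, 0, 12, 0]
    - [0, 0, 0, 16, 0]
    - [0, 0, 0, 16, 0]

```text
t: 5.55
eef_pos: [465.0, -32.0, 128.6]
tcp_rot: [-3.141, -0.001, -0.626]
ft_force: [0.6, -0.4, 4.4]
opening: 0.165
grip_force: 30.0
```

```bash
python3 st.py
```

```text
{'t': 5.55, 'joints': [-0.21, 0.424, 2.052, -0.0, 0.665, 1.987], 'eef_pos': [465.0, -31.965, 128.625], 'tcp_rot': [-3.141, -0.001, -0.626], 'ft_force': [0.632, -0.356, 4.428], 'moment': [0.029, 0.05, -0.049], 'grip_force': 30.005, 'opening': 0.165}
```

Turned 0.68 rad so far. Small steps now until the moment rises.

>>> arm_command:
  targets:
    - [0, 0, 0, 3, 0]
    - [0, 0, 0, 5, 0]
    - [0, 0, 0, 5, 0]

```text
t: 5.85
eef_pos: [465.0, -32.0, 128.6]
tcp_rot: [-3.141, -0.001, -0.712]
ft_force: [0.3, 0.8, 5.3]
opening: 0.165
grip_force: 30.0
```

```bash
python3 st.py
```

```text
{'t': 5.85, 'joints': [-0.21, 0.424, 2.052, -0.0, 0.665, 2.073], 'eef_pos': [464.997, -31.958, 128.626], 'tcp_rot': [-3.141, -0.001, -0.712], 'ft_force': [0.284, 0.799, 5.266], 'moment': [0.084, 0.088, -0.098], 'grip_force': 30.004, 'opening': 0.165}
```

>>> arm_command:
  targets:
    - [0, 0, 0, 2, 0]
    - [0, 0, 0, 3, 0]
    - [0, 0, 0, 3, 0]

```text
t: 6.15
eef_pos: [465.0, -32.0, 128.6]
tcp_rot: [-3.141, -0.001, -0.764]
ft_force: [-0.5, -1.0, 5.4]
opening: 0.166
grip_force: 30.0
```

```bash
python3 st.py
```

```text
{'t': 6.15, 'joints': [-0.21, 0.424, 2.052, -0.0, 0.665, 2.124], 'eef_pos': [464.988, -31.963, 128.618], 'tcp_rot': [-3.141, -0.001, -0.764], 'ft_force': [-0.487, -0.974, 5.385], 'moment': [0.075, 0.099, -0.043], 'grip_force': 30.001, 'opening': 0.166}
```

0.82 rad; still free.

>>> arm_command:
  targets:
    - [0, 0, 0, 2, 0]
    - [0, 0, 0, 3, 0]
    - [0, 0, 0, 3, 0]

```text
t: 6.45
eef_pos: [465.0, -32.0, 128.6]
tcp_rot: [-3.141, -0.001, -0.816]
ft_force: [0.5, -1.0, 4.7]
opening: 0.167
grip_force: 30.0
```

```bash
python3 st.py
```

```text
{'t': 6.45, 'joints': [-0.21, 0.424, 2.052, -0.0, 0.665, 2.177], 'eef_pos': [465.007, -31.961, 128.613], 'tcp_rot': [-3.141, -0.001, -0.816], 'ft_force': [0.528, -0.975, 4.703], 'moment': [0.131, 0.049, -0.059], 'grip_force': 30.001, 'opening': 0.167}
```

>>> arm_command:
  targets:
    - [0, 0, 0, 2, 0]
    - [0, 0, 0, 3, 0]
    - [0, 0, 0, 3, 0]

```text
t: 6.75
eef_pos: [465.0, -32.0, 128.6]
tcp_rot: [-3.141, -0.001, -0.869]
ft_force: [-0.1, 0.4, 5.5]
opening: 0.168
grip_force: 30.0
```

```bash
python3 st.py
```

```text
{'t': 6.75, 'joints': [-0.21, 0.424, 2.052, -0.0, 0.665, 2.229], 'eef_pos': [465.007, -31.954, 128.608], 'tcp_rot': [-3.141, -0.001, -0.869], 'ft_force': [-0.113, 0.371, 5.453], 'moment': [0.078, 0.09, -0.001], 'grip_force': 30.001, 'opening': 0.168}
```

>>> arm_command:
  targets:
    - [0, 0, 0, 1.5, 0]
    - [0, 0, 0, 3, 0]
    - [0, 0, 0, 3, 0]

```text
t: 7.05
eef_pos: [465.0, -32.0, 128.6]
tcp_rot: [-3.141, -0.001, -0.921]
ft_force: [0.6, 0.2, 4.6]
opening: 0.167
grip_force: 30.0
```

```bash
python3 st.py
```

```text
{'t': 7.05, 'joints': [-0.21, 0.424, 2.052, -0.0, 0.665, 2.282], 'eef_pos': [464.999, -31.959, 128.623], 'tcp_rot': [-3.141, -0.001, -0.921], 'ft_force': [0.586, 0.175, 4.58], 'moment': [0.086, 0.077, -0.083], 'grip_force': 30.002, 'opening': 0.167}
```

It has turned 0.977 rad, so the stop can be at most 0.08 rad further and this should be inside the release window. Trying a gentle lift.

>>> arm_command:
  targets:
    - [0, 0, -1, 0, 0]
    - [0, 0, -2, 0, 0]
    - [0, 0, -3, 0, 0]
    - [0, 0, -4, 0, 0]
    - [0, 0, -4, 0, 0]

```text
t: 7.55
eef_pos: [464.7, -31.9, 132.5]
tcp_rot: [3.142, -0.0, -0.921]
ft_force: [-0.4, -0.2, -1.0]
opening: 0.169
grip_force: 30.0
```

```bash
python3 st.py
```

```text
{'t': 7.55, 'joints': [-0.21, 0.417, 2.049, -0.0, 0.676, 2.282], 'eef_pos': [464.739, -31.91, 132.478], 'tcp_rot': [3.142, -0.0, -0.921], 'ft_force': [-0.427, -0.238, -0.974], 'moment': [0.09, 0.01, -0.026], 'grip_force': 29.999, 'opening': 0.169}
```

Only the cap's weight (about 1 N) is felt 4 mm up, so it is free. I'll raise it to about 20 mm and look.

>>> arm_command:
  targets:
    - [0, 0, -4, 0, 0]
    - [0, 0, -8, 0, 0]
    - [0, 0, -12, 0, 0]
    - [0, 0, -16, 0, 0]
    - [0, 0, -16, 0, 0]

```text
t: 8.05
eef_pos: [465.0, -31.9, 149.0]
tcp_rot: [-3.141, -0.001, -0.921]
ft_force: [-0.6, -0.1, -1.6]
opening: 0.167
grip_force: 30.0
```

```bash
python3 st.py; python3 - <<'E'
from m import *
s=cam("side")
a=cv2.resize(s["frame"][170:290,270:390],None,fx=5,fy=5,interpolation=cv2.INTER_CUBIC)
cv2.imwrite("pics/c4.png",a[:,:,::-1])
E
```

```text
{'t': 8.05, 'joints': [-0.21, 0.389, 2.033, -0.0, 0.718, 2.282], 'eef_pos': [464.96, -31.933, 149.031], 'tcp_rot': [-3.141, -0.001, -0.921], 'ft_force': [-0.648, -0.109, -1.626], 'moment': [0.121, -0.007, -0.075], 'grip_force': 29.999, 'opening': 0.167}
```

View pics/c4.png

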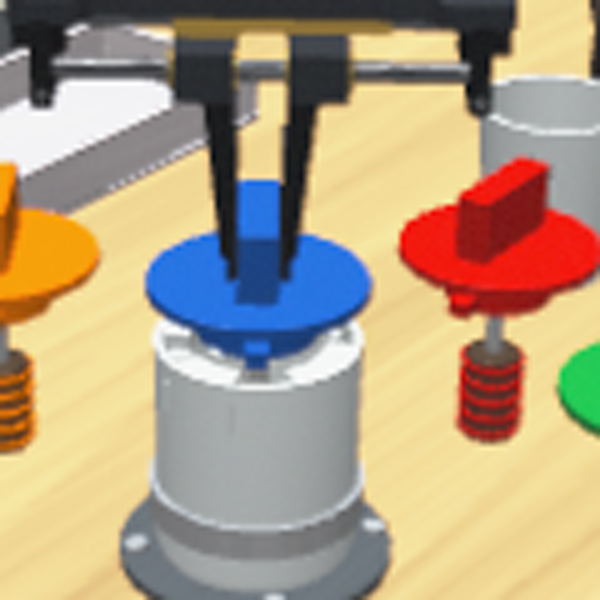

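The cap is about 20 mm up, with its lug at crop (257,352) clear above the mouth and turned about 55°. Now the strokes: up to about 77 mm, down to about 20 mm.

>>> arm_command:
  targets:
    - [0, 0, -15, 0, 0]
    - [0, 0, -30, 0, 0]
    - [0, 0, -45, 0, 0]
    - [0, 0, -57, 0, 0]
    - [0, 0, -57, 0, 0]

```text
t: 8.6
eef_pos: [465.2, -32.0, 206.5]
tcp_rot: [-3.14, -0.002, -0.921]
ft_force: [0.3, 0.7, -0.8]
opening: 0.166
grip_force: 30.0
```

>>> arm_command:
  targets:
    - [0, 0, 0, 0, 0]
    - [0, 0, 15, 0, 0]
    - [0, 0, 30, 0, 0]
    - [0, 0, 45, 0, 0]
    - [0, 0, 57, 0, 0]

```text
t: 9.1
eef_pos: [464.2, -31.8, 146.8]
tcp_rot: [3.14, 0.001, -0.921]
ft_force: [1.1, 0.5, -0.8]
opening: 0.167
grip_force: 30.0
```

>>> arm_command:
  targets:
    - [0, 0, 0, 0, 0]
    - [0, 0, 0, 0, 0]

```text
t: 9.3
eef_pos: [464.6, -31.9, 148.0]
tcp_rot: [3.141, 0.001, -0.921]
ft_force: [-0.2, -0.4, -1.0]
opening: 0.167
grip_force: 30.0
```

>>> arm_command:
  targets:
    - [0, 0, -15, 0, 0]
    - [0, 0, -30, 0, 0]
    - [0, 0, -45, 0, 0]
    - [0, 0, -57, 0, 0]
    - [0, 0, -57, 0, 0]

```text
t: 9.8
eef_pos: [465.4, -32.0, 207.1]
tcp_rot: [-3.139, -0.003, -0.921]
ft_force: [-0.2, -0.4, -1.5]
opening: 0.164
grip_force: 30.0
```

>>> arm_command:
  targets:
    - [0, 0, 0, 0, 0]
    - [0, 0, 15, 0, 0]
    - [0, 0, 30, 0, 0]
    - [0, 0, 45, 0, 0]
    - [0, 0, 57, 0, 0]

```text
t: 10.3
eef_pos: [464.3, -31.8, 147.0]
tcp_rot: [3.141, 0.001, -0.921]
ft_force: [-0.1, 0.3, -1.1]
opening: 0.168
grip_force: 30.0
```

>>> arm_command:
  targets:
    - [0, 0, 0, 0, 0]
    - [0, 0, 0, 0, 0]

```text
t: 10.5
eef_pos: [464.6, -31.9, 148.2]
tcp_rot: [3.141, 0.001, -0.921]
ft_force: [-0.1, 0.2, -0.5]
opening: 0.171
grip_force: 30.0
```

Two strokes done, with the cap going between about 20 and 78 mm. Now lifting it right out.

>>> arm_command:
  targets:
    - [0, 0, -20, 0, 0]
    - [0, 0, -45, 0, 0]
    - [0, 0, -70, 0, 0]
    - [0, 0, -95, 0, 0]
    - [0, 0, -115, 0, 0]

```text
t: 11.0
eef_pos: [464.8, -31.9, 265.5]
tcp_rot: [-3.14, -0.002, -0.921]
ft_force: [-0.3, -0.3, -0.3]
opening: 0.164
grip_force: 30.0
```

>>> arm_command:
  targets:
    - [0, 0, 0, 0, 0]
    - [0, 0, 0, 0, 0]
    - [0, 0, 0, 0, 0]
    - [0, 0, 0, 0, 0]
    - [0, 0, 0, 0, 0]

```text
t: 11.5
eef_pos: [464.6, -31.9, 262.8]
tcp_rot: [3.141, 0.001, -0.921]
ft_force: [-0.2, -0.6, -1.7]
opening: 0.161
grip_force: 30.0
```

```bash
python3 st.py; python3 - <<'E'
from m import *
s=cam("side"); save(s,"end.png")
E
```

```text
{'t': 11.5, 'joints': [-0.21, 0.23, 1.892, -0.0, 1.02, 2.282], 'eef_pos': [464.6, -31.855, 262.753], 'tcp_rot': [3.141, 0.001, -0.921], 'ft_force': [-0.191, -0.637, -1.734], 'moment': [0.125, 0.072, 0.005], 'grip_force': 29.999, 'opening': 0.161}
```

View pics/end.png

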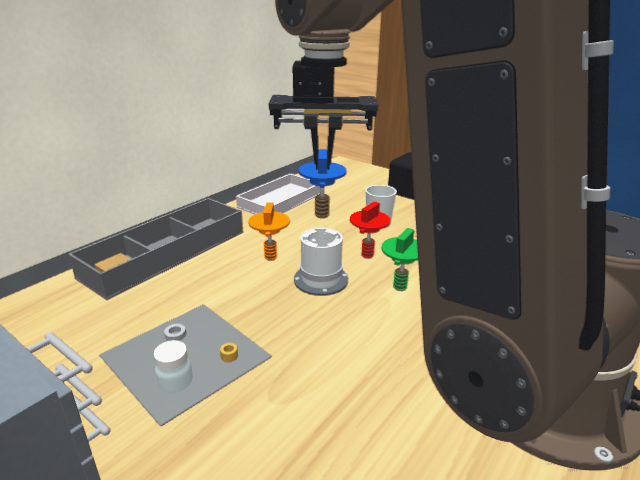

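The cap is held upright with its brush tip at (322,216), above and clear of the open cup at (321,240). Everything else is where it was.

```bash
python3 -c "
from cell import env
print(env.job_done())"
```

```text
the job is handed in; nothing more can be done
None
```

The job is handed in at 11.5 s: the blue cap came free turning clockwise (seen from above; no need to try the other way), the brush made two full strokes of about 20 to 78 mm, and the gripper now holds the cap upright and still, about 46 mm clear above the cup.

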